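# Dial in the green track and send the train

## Robot

A 6-joint arm with a two-finger parallel gripper is mounted at the origin on the work surface. World frame = base frame: x ahead of the robot, y to its left, z up, the work surface at z = 0. Lengths are in m, angles in rad, forces in N, time in s.
With the tool pointing down it reaches from about 0.3 to 0.775 m from the base axis. Payload 14.6 kg.
Tool frame: the origin (TCP) lies midway between the tips of the shut fingers; the grasp point (between the pads) lies r.tcp_to_grasp behind it (r.tcp_to_grasp is the distance from the TCP to the grasp point, in m); z points along the fingers, y is the direction in which the jaws open and shut (so a half turn about z gives the same grasp; the last joint's range is limited). The gripper opens to 85 mm and grips with 20 to 120 N. Pads are 22 mm wide; open, the fingers measure 114 mm over their backs; the gripper's body (76 mm by 85 mm) begins 54 mm behind the grasp point. The pads swing forward as they close: fully open they stand 13 mm farther back than shut.
Start: joints at [-1.379, 0.3, 1.521, -0, 1.321, -0.067], TCP at [0.141, -0.532, 0.21] pointing down, gripper open.
Joint ranges: [-3.03, 3.03], [-0.79, 2.21], [0.23, 2.52], [-1.04, 4.18], [0, 3.07], [-2.55, 2.55]. Speed limits (rad/s): [2.22, 2.22, 2.57, 3.14, 3.14, 3.14].

## Interface

Orientations are given as a unit quaternion [w, x, y, z].
In Python, from cell import r gives the robot as it stands.
- The arm moves only by the tool move_arm, never from a script. Its argument "motion" is a list that holds one entry, the list of rows, each a list of 7 numbers: the shift along the tool's x, y, z in mm, then the turn, a rotation vector about the tool's x, y, z in rad, then the finger opening in mm, from 0 to 85.4. In form: [[[dx, dy, dz, ax, ay, az, gripper], ...]]. A call has exactly 5 rows; each row is the pose to reach, as a shift and turn from the pose commanded when the call began, along the tool's axes at that moment; what a row does not reach only later rows make up. A row lasts 1/8 s, in which the tool goes at most 62.5 mm and 10.7 degrees, less where a joint would pass 70% of its speed; a pose out of reach is approached as far as the arm can. A call with a gripper value outside its range is refused whole. The fingers move at their own pace and stop on an object; "force" is the grip in N (left out, the last holds). Time passes only in rows, so rows that repeat a pose let the fingers close, or fill a call up. It gives the time, the measured TCP pose, the force and the opening at its end, in the units of the state.
- r.sense(): the state, without advancing time (a new reading comes with each control period).
- r.read_camera(name): name is "side" or "top"; returns the picture (400x640x3 uint8, red, green, blue); there is no depth.
- r.camera_info(name): a dict with "vertical_fov" (degrees; the focal length in pixels is half the picture's height over the tangent of half this angle, whatever the lens; pixels are square), "cx", "cy" (the principal point, pixels), "xyz" and "attitude" of the camera in the world. Camera axes: x right, y up, looking along -z (the intrinsics and any distortion apply to the point x, -y, -z); pixel columns grow to the right and rows downward; lengths in m; the calibration is good to about 2 mm. A picture is of the moment at which its call begins. camera_info takes no time and is no camera call.
- r.sign_off(): hands the job in, once; it reports no verdict.
Trained networks look in the newest picture that a camera, given by its name, has taken for a name from the list of things; names that differ only in an ending like _2 or _b are one class to them, and where a whole thing is asked for, a point or a joint stands for the part that bears it (a point fixed in the world has none). Each returns a list of dicts, best first, with "conf" (0 to 1); they miss things now and then, are a little off and sometimes report something else, mostly with a low value. They report only what shows in the picture. A call takes as long as a camera call.
- r.boxes_of(camera, name): "rect" ([left, top, width, height] in pixels, round what is visible of it).
- r.tip_of(camera, name): "location" ([column, row] in pixels: a listed point, or the origin of a listed thing).
The state is a dict: "t": time; "q": joint angles; "dq": joint speeds; "joint_efforts": joint torques, N m; "tcp_pos": TCP position; "ee_rot": TCP orientation; "ft_force": force on the tool from outside, world axes, zero at the start; "ft_torque": the same for the moment, N m; "width": finger opening in m.
Only numpy, scipy, OpenCV 4.12 (cv2) and the standard library are available. Lean on these libraries where they do the work, as an engineer would, in place of code of your own. Each camera call takes 0.05 s, during which the arm holds its last target. There are 200 camera calls.

## Task

On the model railway's control box, push the white selector lever gently round with a fingertip, clockwise, counting the clicks, until it points at the green disc, and do not let it run on to a stop past the green one. Then press the red button beside it all the way down and let it come up again. Nothing is to be gripped, and the other things on the bench and the little jar on the box stay where they are.

Things in the scene. Friction and masses are not known exactly. Their poses are not given: they have to be found in the camera images.
- panel: dark control box fixed to the bench, 200 (x) x 270 (y) x 55 mm tall, flat top; origin at the centre of its underside, x away from the robot, z up. It may be turned on the bench. The selector stands on its +y half, the button on its -y half.
- selector_axis (a point): point on the selector's vertical turning axis, 40 mm above the box's top (level with the lever's top face). The selector: a grey hub 44 mm across, 12 mm tall, carrying a white upright lever bar 12 mm thick, 65 mm long (19 mm behind the axis, 46 mm to the pointing end), from 10 to 40 mm above the box's top. Frame turns with the selector: x from the axis to the pointing end, z up.
- selector_tip (a point): middle of the lever's pointing end (the end with the black line), at its top face, 46 mm from the turning axis; turns with the selector, axes as for selector_axis. Leaving a stop takes about 0.12 N m (3 to 4 N on the lever 34 mm from the axis); past half-way to the next stop the lever snaps on by itself into that stop.
- selector (a joint): selector angle, rad, growing clockwise from above. A sprung detent holds it at seven stops 25 degrees apart (0, 0.436, 0.873, 1.309, 1.745, 2.182, 2.618), each with a white tick on the box. At 0 the lever points 75 degrees left (+y side) of the box's x axis, at 2.618 75 degrees right. It starts at the first or second stop. End stops 0.08 rad beyond the outer stops.
- green_mark (a point): centre of the top of the green disc, 20 mm across and 2 mm thick, lying on the box's top 64 mm from the turning axis, at one of the last five stops; yellow, blue, white and brown discs lie at the other four. Only its position matters, not its axes.
- send (a joint): travel of the red button, m: 0 up, 0.006 fully down; springs back up; fully down takes 5 N.
- send_top (a point): centre of the top of the round red button, 30 mm across, pressed straight down.
- jar: small screw-capped glass jar, 32 mm wide, 42 mm tall, standing on the control box behind the button; bystander; origin at its underside centre
- coach: loose grey model coach 150 x 32 x 46 mm; bystander; origin at its underside centre
- loco: loose dark red model locomotive with green roof, 152 x 32 x 46 mm; bystander; origin at its underside centre
- screwdriver: loose red-handled screwdriver; bystander
- wallet: loose black wallet 140 x 75 x 14 mm; bystander; origin at its underside centre
- tray_cup: loose orange plastic cup, 56 mm wide, 50 mm tall; bystander; origin at its underside centre

How it is judged:
By the outcome, as a careful person would: the job done as asked, in the order asked, and still so for the second after the job is handed in, with the robot touching nothing.
It also fails if it takes over 64 s, if anything falls off the work surface, if the arm or the gripper's body presses on something with over 40 N, if the wrist force passes 120 N, or if a joint passes its speed limit or range.

## Working session

There is one attempt and no reset: what is moved stays moved. The work goes in short steps, Python scripts to look and compute and a tool call to move; the robot and the scene stay as the last step left them, time stands still between calls to the robot, and variables do not carry over. Pictures are saved under pics/ and viewed, about 8 in all and at most 12, crops included, and the job is handed in when it is done.

Besides the shell and the picture viewer there is one more tool, called as name(argument=value, ...) on one line, values as JSON. move_arm: Moves the arm, as the interface text tells. Its arguments: {"type":"object","properties":{"motion":{"type":"array","items":{"type":"array","items":{"type":"array","items":{"type":"number"}}}},"force":{"type":"number"}},"required":["motion"]}

```bash
ls; mkdir -p pics; python3 - <<'E'
from cell import r
import cv2
s=r.sense();print(s['t'],s['tcp_pos'],s['ee_rot'],s['width'],r.tcp_to_grasp)
for c in('side','top'):
    print(c,r.camera_info(c))
    im=r.read_camera(c);cv2.imwrite(f'pics/{c}0.png',im[:,:,::-1])
    for n in('selector_axis','selector_tip','green_mark','send_top','jar','panel'):
        print(n,[(d['location'],round(d['conf'],2)) for d in r.tip_of(c,n)[:2]])
E
```

```text
pics
0.0 [ 0.14070046 -0.53142274  0.20919268] [-6.03944557e-04  9.91638151e-01  1.29048093e-01 -4.27284796e-05] 0.0853736726670474 0.0187
side {'vertical_fov': 42.0628432580843, 'cx': 318.2846755968349, 'cy': 204.63733241908247, 'xyz': array([0.00940982, 0.83766054, 0.85863325]), 'attitude': array([-0.23889692, -0.12929326,  0.42505051,  0.86344865])}
selector_axis [([289.4, 237.8], 0.59)]
selector_tip [([269.0, 245.3], 0.59)]
green_mark [([300.8, 234.3], 0.56), ([302.0, 208.1], 0.25)]
send_top [([332.5, 222.0], 0.59)]
jar [([300.1, 209.8], 0.61)]
panel [([302.7, 256.8], 0.88)]
top {'vertical_fov': 53.09547183922192, 'cx': 324.72368865392895, 'cy': 199.87606901341033, 'xyz': array([4.49616209e-01, 1.13633554e-03, 1.33779415e+00]), 'attitude': array([-0.69839739, -0.02448032,  0.02482186,  0.7148606 ])}
selector_axis [([286.1, 200.9], 0.66)]
selector_tip [([268.0, 193.1], 0.66)]
green_mark [([303.3, 196.8], 0.43)]
send_top [([328.0, 211.2], 0.58)]
jar [([335.0, 180.4], 0.65), ([324.5, 212.4], 0.44)]
panel [([302.0, 198.8], 0.64)]
```

View crops.

```bash
cat > h.py <<'E'
import numpy as np
from cell import r
from scipy.spatial.transform import Rotation as R
def rot(q): return R.from_quat([q[1],q[2],q[3],q[0]])
def back(c,px,z):
    i=r.camera_info(c);f=200/np.tan(np.radians(i['vertical_fov']/2))
    d=rot(i['attitude']).apply([(px[0]-i['cx'])/f,-(px[1]-i['cy'])/f,-1]);p=i['xyz']
    return p+d*(z-p[2])/d[2]
def proj(c,P):
    i=r.camera_info(c);f=200/np.tan(np.radians(i['vertical_fov']/2))
    v=rot(i['attitude']).inv().apply(np.array(P)-i['xyz'])
    return np.array([i['cx']-f*v[0]/v[2],i['cy']+f*v[1]/v[2]])
E
python3 - <<'E'
from h import *
import cv2
for n,z,s,t in (('axis',.095,[289.4,237.8],[286.1,200.9]),('tip',.095,[269,245.3],[268,193.1]),('green',.057,[300.8,234.3],[303.3,196.8]),('send',.07,[332.5,222],[328,211.2]),('jar',.055,[300.1,209.8],[335,180.4]),('panel',0,[302.7,256.8],[302,198.8])):
    print(n,back('side',s,z).round(4),back('top',t,z).round(4))
a=cv2.imread('pics/side0.png');b=cv2.imread('pics/top0.png')
cv2.imwrite('pics/side.png',a)
ca=cv2.resize(a[170:300,220:380],None,fx=5,fy=5,interpolation=cv2.INTER_CUBIC)[:600]
cb=cv2.resize(b[140:260,240:400],None,fx=5,fy=5,interpolation=cv2.INTER_CUBIC)
cv2.imwrite('pics/sc.png',ca);cv2.imwrite('pics/tc.png',cb)
E
```

```text
axis [0.5393 0.1266 0.095 ] [0.536  0.1198 0.095 ]
tip [0.5641 0.1702 0.095 ] [0.5617 0.1757 0.095 ]
green [0.5493 0.0671 0.057 ] [0.5506 0.068  0.057 ]
send [0.4995 0.0033 0.07  ] [ 0.502 -0.01   0.07 ]
jar [ 0.6041 -0.0137  0.055 ] [ 0.6013 -0.0351  0.055 ]
panel [0.5383 0.0799 0.    ] [0.5484 0.0754 0.    ]
```

View pics/sc.png

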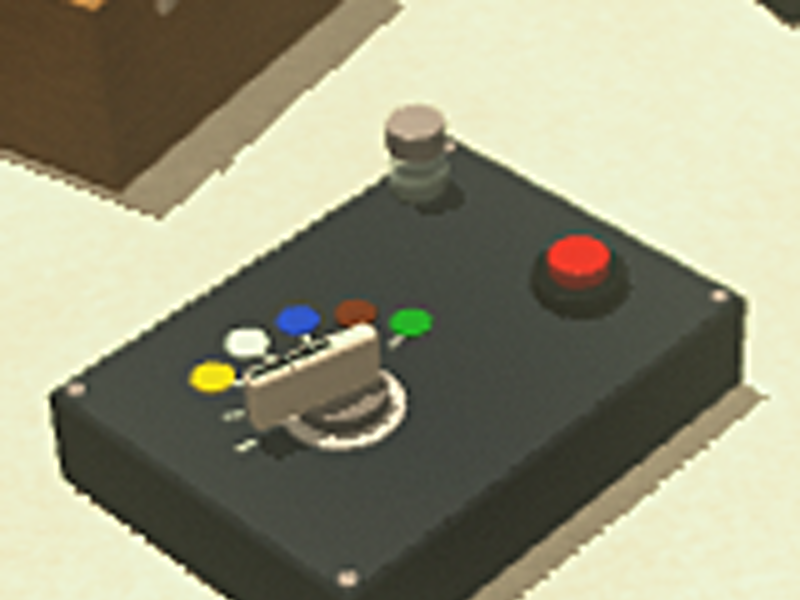

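View pics/tc.png

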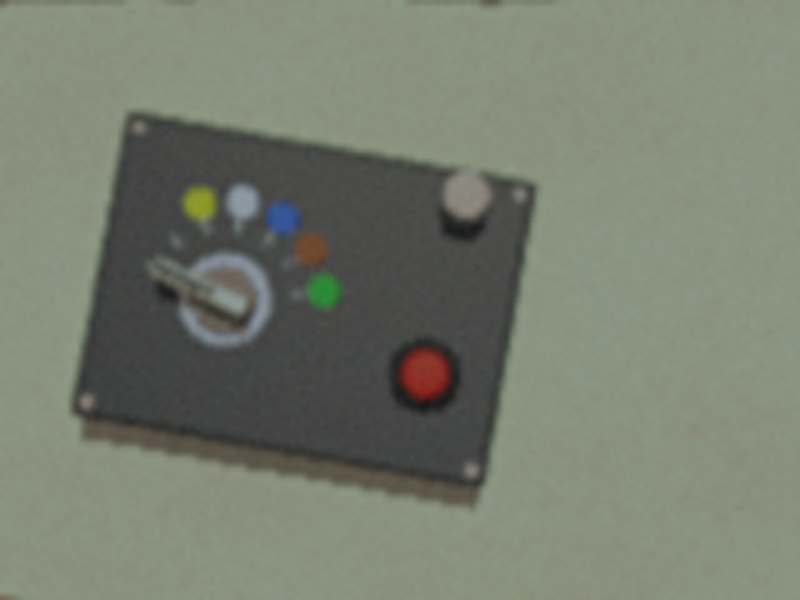

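View pics/top0.png

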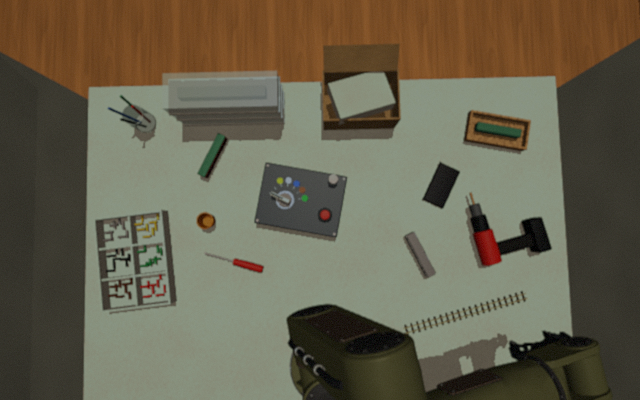

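```bash
cat >> h.py <<'E'
import cv2
from scipy.optimize import least_squares
HS={'yellow':(22,35),'green':(45,75),'blue':(105,125),'red':(0,5)}
def blobs(c,box,im=None):
    im=r.read_camera(c) if im is None else im
    h=cv2.cvtColor(np.ascontiguousarray(im),cv2.COLOR_RGB2HSV);o={}
    for n,(a,b) in HS.items():
        m=((h[...,0]>=a)&(h[...,0]<=b)&(h[...,1]>130)&(h[...,2]>70)).astype('uint8')
        k=np.zeros_like(m);k[box[1]:box[3],box[0]:box[2]]=1
        q=cv2.connectedComponentsWithStats(m*k)
        if q[0]>1:
            j=1+np.argmax(q[2][1:,4]);o[n]=(q[3][j].round(2),q[2][j,4])
    return o
E
python3 - <<'E'
from h import *
k={'yellow':2,'blue':4,'green':6}
obs={}
for c,bx in(('side',(220,170,380,300)),('top',(250,160,350,240))):
    im=cv2.imread(f'pics/{c}0.png')[:,:,::-1];o=blobs(c,bx,im);print(c,o)
    for n in o:
        obs[c,n]=o[n][0]
        print(n,back(c,o[n][0],.057 if n!='red' else .07).round(4))
def res(p,cs):
    e=[]
    for (c,n),u in obs.items():
        if n in k and c in cs:
            a=p[2]+np.radians(75-25*k[n]);e+=list(proj(c,[p[0]+.064*np.cos(a),p[1]+.064*np.sin(a),.057])-u)
    return e
for cs in(('side',),('top',),('side','top')):
    s=least_squares(res,[.54,.12,-.1],args=(cs,));print(cs,s.x.round(4),np.round(s.fun,1))
# button, unknown height
s=least_squares(lambda p:np.r_[proj('side',p)-obs['side','red'],proj('top',p)-obs['top','red']],[.5,0,.07]);print(s.x.round(4),s.fun.round(2))
E
```

```text
side {'yellow': (array([262.04, 245.02]), np.int32(49)), 'green': (array([301.62, 234.15]), np.int32(39)), 'blue': (array([279.1 , 233.51]), np.int32(41)), 'red': (array([335.03, 221.25]), np.int32(92))}
yellow [0.6063 0.1443 0.057 ]
green [0.548  0.0656 0.057 ]
blue [0.5956 0.0906 0.057 ]
red [ 0.4957 -0.0022  0.07  ]
top {'yellow': (array([279.43, 180.33]), np.int32(30)), 'green': (array([304.41, 197.72]), np.int32(29)), 'blue': (array([296.35, 183.35]), np.int32(26)), 'red': (array([324.54, 214.29]), np.int32(83))}
yellow [0.6055 0.1437 0.057 ]
green [0.5475 0.0645 0.057 ]
blue [0.5945 0.0895 0.057 ]
red [0.4924 0.0011 0.07  ]
('side',) [ 0.5442  0.1293 -0.2039] [ 0.  -0.1  0.1 -0.  -0.1  0.1]
('top',) [ 0.5432  0.1282 -0.1988] [ 0.2  0.   0.1  0.1 -0.2 -0.1]
('side', 'top') [ 0.5439  0.1288 -0.2011] [ 0.2 -0.1  0.2 -0.1  0.1  0.1 -0.  -0.2 -0.1 -0.1 -0.4 -0.2]
[0.493  0.0015 0.0737] [ 0.19  0.01 -0.13 -0.22]
```

```bash
cat >> h.py <<'E'
AX=np.array([.5438,.1288])
def lever(th,along,off,z):   # th world deg of lever line; finger on its ccw side
    a=np.radians(th);return [AX[0]+along*np.cos(a)-off*np.sin(a),AX[1]+along*np.sin(a)+off*np.cos(a),z,th+90]
def rows(targets,base=None):
    if base is None:
        s=r.sense();M=rot(s['ee_rot']);p=s['tcp_pos'];m=M.as_matrix()[:,0];psi=np.degrees(np.arctan2(m[1],m[0]))
    else: p=np.array(base[:3]);psi=base[3]
    print('pos',np.round(p,4),'psi',round(psi,1))
    a=np.radians(psi);T=np.array([[np.cos(a),np.sin(a),0],[np.sin(a),-np.cos(a),0],[0,0,-1]]) # columns: tool axes
    for t in targets:
        print((1000*T.T@(np.array(t[:3])-p)).round(1),'az',round(-np.radians((t[3]-psi+180)%360-180),3))
E
python3 - <<'E'
from h import *
t=lever(63.5,.030,.027,.16);print(t)
rows([t])
E
```

```text
[np.float64(0.5330227066300396), np.float64(0.1676953718020256), 0.16, 153.5]
pos [ 0.1408 -0.5317  0.2098] psi 14.8
[ 558.2 -575.7   49.8] az -2.42
```

move_arm(motion=[[[37,-38,0,0,0,-0.16,0],[74,-77,0,0,0,-0.32,0],[111,-115,0,0,0,-0.48,0],[148,-154,0,0,0,-0.64,0],[186,-192,0,0,0,-0.8,0]]], force=20)

```text
t: 1.32
tcp_pos: [0.2719, -0.2969, 0.21]
ee_rot: [0.0, 0.862, 0.507, 0.0]
ft_force: [0.6, -0.3, -0.2]
width: 0.0001
```

```bash
python3 - <<'E'
from h import *
rows([lever(63.5,.030,.027,.16)])
E
```

```text
pos [ 0.2719 -0.2969  0.21  ] psi 60.9
[533.    2.6  50. ] az -1.615
```

move_arm(motion=[[[53,0,0,0,0,-0.16,0],[106,0,0,0,0,-0.32,0],[160,1,0,0,0,-0.48,0],[213,1,0,0,0,-0.64,0],[266,1,0,0,0,-0.8,0]]])

```text
t: 1.95
tcp_pos: [0.4033, -0.0654, 0.2101]
ee_rot: [0.0, 0.596, 0.803, 0.0]
ft_force: [0.4, -0.8, 0.1]
width: -0.0001
```

```bash
python3 - <<'E'
from h import *
rows([lever(63.5,.030,.027,.16)])
E
```

```text
pos [ 0.4033 -0.0654  0.2101] psi 106.8
[185.6 191.6  50.1] az -0.815
```

move_arm(motion=[[[37,38,0,0,0,-0.163,0],[74,77,0,0,0,-0.326,0],[111,115,10,0,0,-0.49,0],[148,154,30,0,0,-0.652,0],[186,192,50,0,0,-0.815,0]]])

```text
t: 2.58
tcp_pos: [0.5346, 0.1675, 0.1593]
ee_rot: [0.0, 0.229, 0.973, 0.0]
ft_force: [0.6, -0.7, 0.1]
width: 0.0001
```

```bash
python3 - <<'E'
from h import *
rows([lever(63.5,.030,.027,.076)])
a=r.read_camera('top');b=r.read_camera('side')
f=lambda i:cv2.resize(i[:,:,::-1],(400,450),interpolation=cv2.INTER_CUBIC)
cv2.imwrite('pics/a1.png',np.hstack([f(a[140:230,250:330]),f(b[190:280,230:310])]))
for c in('side','top'):print(c,proj(c,r.sense()['tcp_pos']))
E
```

```text
pos [0.5346 0.1675 0.1593] psi 153.5
[ 1.5 -0.6 83.3] az 0.0
side [278.64951943 227.97524495]
top [267.3998836  200.59912241]
```

View pics/a1.png

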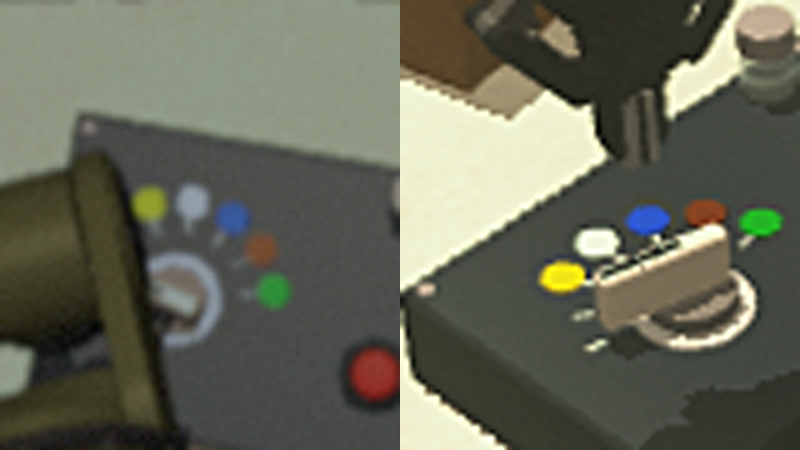

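move_arm(motion=[[[0,0,20,0,0,0,0],[0,0,40,0,0,0,0],[0,0,60,0,0,0,0],[0,0,75,0,0,0,0],[0,0,80,0,0,0,0]]])

```text
t: 3.3
tcp_pos: [0.5337, 0.1655, 0.0793]
ee_rot: [-0.0, 0.232, 0.973, -0.0]
ft_force: [0.5, -1.1, 1.3]
width: -0.0002
```

```bash
python3 - <<'E'
from h import *
rows([lever(63.5,.030,.0175,.078)]+[lever(63.5-5*i,.030,.017,.078) for i in range(1,6)])
b=r.read_camera('side');print(r.sense()['ft_force'],proj('side',r.sense()['tcp_pos']))
cv2.imwrite('pics/a2.png',cv2.resize(b[190:280,230:330,::-1],(800,600)))
E
```

```text
pos [0.5337 0.1655 0.0793] psi 153.2
[-8.   1.7  1.3] az -0.006
[-11.1   3.1   1.3] az 0.081
[-13.9   4.2   1.3] az 0.169
[-16.8   5.1   1.3] az 0.256
[-19.7   5.8   1.3] az 0.343
[-22.7   6.2   1.3] az 0.431
[-0.98363067 -0.40346116 -0.19744573] [282.00250099 254.13398557]
```

View pics/a2.png

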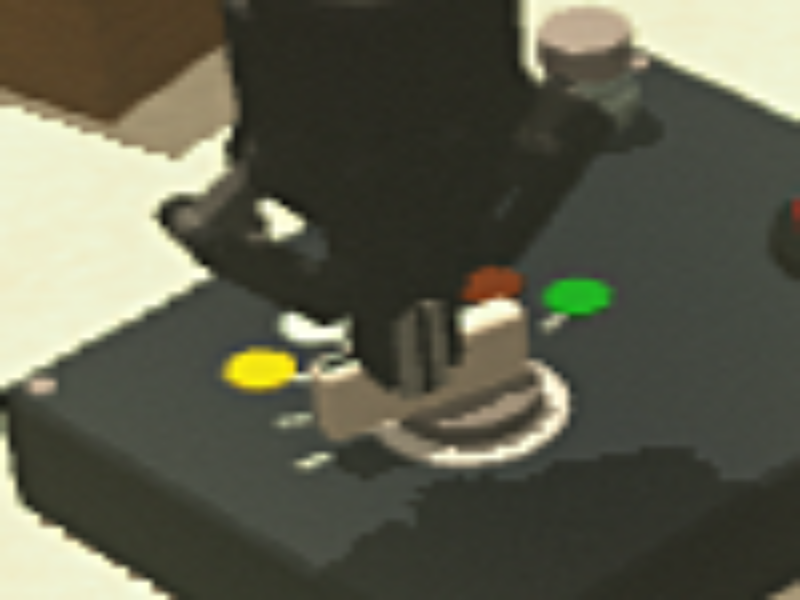

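move_arm(motion=[[[0,4,0,0,0,0,0],[0,8,2,0,0,0,0],[0,8,6,0,0,0,0],[0,8,10,0,0,0,0],[0,8,13,0,0,0,0]]])

```text
t: 3.98
tcp_pos: [0.5374, 0.1729, 0.0664]
ee_rot: [-0.0, 0.232, 0.973, -0.0]
ft_force: [-0.2, -0.7, -0.5]
width: -0.0001
```

```bash
python3 - <<'E'
from h import *
ps=[]
for i in range(4):
    b=r.read_camera('side');s=r.sense();ps.append(np.r_[s['tcp_pos'],s['ft_force']])
print(np.round(ps,4)); m=np.mean(ps,0)
base=[*m[:3],153.5]
rows([lever(63.5-5*i,.037,.017,.066) for i in range(0,6)],base)
E
```

```text
[[ 0.5372  0.1728  0.0661  0.1195 -1.1839 -0.3109]
 [ 0.5373  0.1728  0.0664 -0.6169  0.1983  0.3882]
 [ 0.5374  0.1729  0.0666  0.4944  0.3179 -0.3909]
 [ 0.5375  0.1729  0.0668  0.1547  0.3189 -0.9794]]
pos [0.5373 0.1728 0.0665] psi 153.5
[-8.4  0.5  0.5] az -0.0
[-11.7   1.8   0.5] az 0.087
[-15.1   2.8   0.5] az 0.175
[-18.6   3.6   0.5] az 0.262
[-22.1   4.    0.5] az 0.349
[-25.7   4.2   0.5] az 0.436
```

move_arm(motion=[[[-5,0.5,0,0,0,0,0],[-8.4,0.5,0,0,0,0,0],[-11.7,1.8,0,0,0,0.087,0],[-15,2.8,0,0,0,0.175,0],[-18.6,3.6,0,0,0,0.262,0]]])

```text
t: 4.8
tcp_pos: [0.556, 0.1677, 0.0669]
ee_rot: [0.0, 0.358, 0.934, 0.0]
ft_force: [-0.7, -0.1, -0.5]
width: -0.0004
```

```bash
python3 - <<'E'
from h import *
b=r.read_camera('side');s=r.sense();print(s['ft_force'],s['ft_torque'])
cv2.imwrite('pics/a3.png',cv2.resize(b[190:280,230:330,::-1],(800,600)))
rows([lever(63.5-15-5*i,.037,.017,.066) for i in range(1,6)])
for k in range(3):
  a=np.radians(63.5-25*k);e=.046;print(k,proj('side',[AX[0]+e*np.cos(a),AX[1]+e*np.sin(a),.095]),r.tip_of('side','selector_tip')[:1])
E
```

```text
[ 0.60308437 -0.51537363 -0.0369024 ] [-0.01683719 -0.0202729  -0.02739201]
pos [0.5564 0.1675 0.0669] psi 137.8
[-2.5  1.   0.9] az 0.074
[-5.9  2.1  0.9] az 0.162
[-9.4  2.9  0.9] az 0.249
[-12.9   3.4   0.9] az 0.336
[-16.4   3.6   0.9] az 0.424
0 [268.98867661 245.22052501] [{'location': [264.0, 242.1], 'conf': 0.56}]
1 [266.6530933  239.66015435] [{'location': [264.0, 242.1], 'conf': 0.56}]
2 [268.18632214 233.88207079] [{'location': [264.0, 242.1], 'conf': 0.56}]
```

View pics/a3.png

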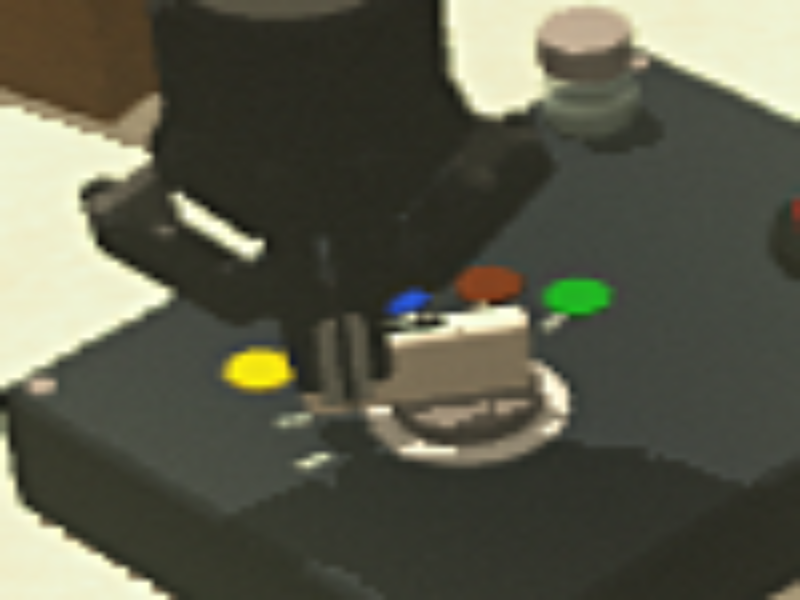

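```bash
python3 - <<'E'
from h import *
rows([lever(48.5-5*i,.037,.017,.066) for i in range(1,6)],lever(48.5,.037,.017,.066))
E
```

```text
pos [0.5556 0.1678 0.066 ] psi 138.5
[-3.3  1.3  0. ] az 0.087
[-6.7  2.4  0. ] az 0.175
[-10.2   3.1   0. ] az 0.262
[-13.7   3.6   0. ] az 0.349
[-17.2   3.7   0. ] az 0.436
```

move_arm(motion=[[[-3,1.3,0,0,0,0.087,0],[-6.3,2.4,0,0,0,0.175,0],[-9.8,3,0,0,0,0.262,0],[-13.3,3.5,0,0,0,0.349,0],[-16.8,3.7,0,0,0,0.436,0]]])

```text
t: 5.62
tcp_pos: [0.5706, 0.1593, 0.0668]
ee_rot: [-0.0, 0.551, 0.835, -0.0]
ft_force: [-0.1, -0.5, 0.1]
width: -0.0001
```

```bash
python3 - <<'E'
from h import *
r.read_camera('side');rows([lever(23.5-5*i,.037,.017,.066) for i in range(0,6)])
for k in range(7):
  a=np.radians(63.5-25*k);e=.046;print(k,proj('side',[AX[0]+e*np.cos(a),AX[1]+e*np.sin(a),.095]).round(1))
print(r.tip_of('side','selector_tip')[:2])
E
```

```text
pos [0.5709 0.1591 0.0668] psi 112.9
[0.1 0.  0.8] az -0.01
[-3.2  1.4  0.8] az 0.077
[-6.6  2.5  0.8] az 0.164
[-10.1   3.3   0.8] az 0.251
[-13.6   3.8   0.8] az 0.339
[-17.1   3.9   0.8] az 0.426
0 [269.  245.2]
1 [266.7 239.7]
2 [268.2 233.9]
3 [273.2 228.9]
4 [280.6 225.7]
5 [289.2 224.7]
6 [297.4 226. ]
[{'location': [268.0, 237.4], 'conf': 0.93}]
```

move_arm(motion=[[[-3.3,1.3,0,0,0,0.087,0],[-6.7,2.4,0,0,0,0.175,0],[-10.2,3.1,0,0,0,0.262,0],[-13.7,3.6,0,0,0,0.349,0],[-17.2,3.7,0,0,0,0.436,0]]])

```text
t: 6.35
tcp_pos: [0.5808, 0.1451, 0.0668]
ee_rot: [-0.0, 0.718, 0.696, 0.0]
ft_force: [0.4, 0.9, -0.3]
width: -0.0
```

```bash
python3 - <<'E'
from h import *
b=r.read_camera('side');rows([lever(-1.5-5*i,.037,.017,.066) for i in range(0,6)])
print(r.tip_of('side','selector_tip')[:2],r.sense()['ft_force'])
cv2.imwrite('pics/a4.png',cv2.resize(b[190:280,230:330,::-1],(800,600)))
E
```

```text
pos [0.5809 0.1447 0.0668] psi 88.0
[0.1 0.3 0.8] az -0.009
[-3.1  1.7  0.8] az 0.079
[-6.5  2.8  0.8] az 0.166
[-10.    3.5   0.8] az 0.253
[-13.5   4.    0.8] az 0.341
[-17.1   4.2   0.8] az 0.428
[{'location': [270.2, 230.0], 'conf': 0.88}, {'location': [300.4, 209.2], 'conf': 0.53}] [ 0.6506125   0.23031611 -0.36694043]
```

View pics/a4.png

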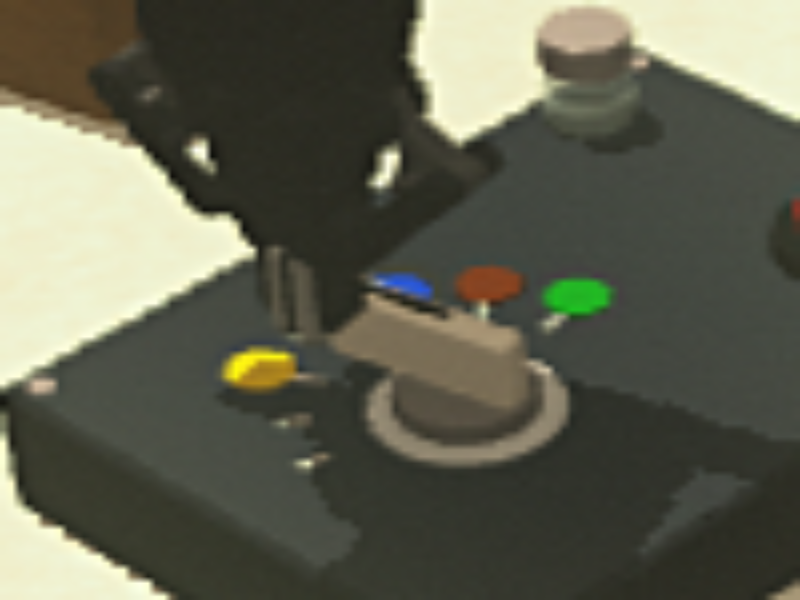

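move_arm(motion=[[[-3.2,1.5,0,0,0,0.083,0],[-6.6,2.6,0,0,0,0.17,0],[-10.1,3.4,0,0,0,0.257,0],[-13.6,3.8,0,0,0,0.344,0],[-17.2,4,0,0,0,0.431,0]]])

```text
t: 7.08
tcp_pos: [0.5843, 0.1278, 0.0668]
ee_rot: [-0.0, 0.85, 0.527, 0.0]
ft_force: [0.5, 0.3, -0.3]
width: 0.0
```

```bash
python3 - <<'E'
from h import *
b=r.read_camera('side');rows([lever(-26.5-5*i,.037,.017,.066) for i in range(0,6)])
print(r.tip_of('side','selector_tip')[:2],r.sense()['ft_force'])
E
```

```text
pos [0.5843 0.1274 0.0668] psi 63.4
[0.2 0.2 0.8] az -0.002
[-3.1  1.5  0.8] az 0.085
[-6.5  2.6  0.8] az 0.172
[-10.    3.3   0.8] az 0.26
[-13.5   3.8   0.8] az 0.347
[-17.    3.9   0.8] az 0.434
[{'location': [277.1, 225.2], 'conf': 0.87}] [-0.01954146 -0.19398159  0.50103402]
```

k=4 (tip near the predicted 280.6, 225.7). Next click.

move_arm(motion=[[[-3.2,1.5,0,0,0,0.086,0],[-6.6,2.6,0,0,0,0.173,0],[-10.1,3.3,0,0,0,0.26,0],[-13.6,3.8,0,0,0,0.347,0],[-17.1,3.9,0,0,0,0.434,0]]])

```text
t: 7.8
tcp_pos: [0.5802, 0.1108, 0.0668]
ee_rot: [0.0, 0.943, 0.332, 0.0]
ft_force: [0.0, 0.5, 0.6]
width: -0.0001
```

```bash
python3 - <<'E'
from h import *
b=r.read_camera('side');rows([lever(-51.5-5*i,.037,.017,.066) for i in range(0,6)])
print(r.tip_of('side','selector_tip')[:2],r.sense()['ft_force'])
cv2.imwrite('pics/a5.png',cv2.resize(b[190:280,230:330,::-1],(800,600)))
E
```

```text
pos [0.58   0.1104 0.0668] psi 38.5
[0.1 0.1 0.8] az 0.001
[-3.2  1.4  0.8] az 0.088
[-6.6  2.5  0.8] az 0.175
[-10.1   3.2   0.8] az 0.263
[-13.6   3.7   0.8] az 0.35
[-17.1   3.8   0.8] az 0.437
[{'location': [284.4, 225.3], 'conf': 0.78}] [-0.7454668   0.04723673 -0.65712712]
```

View pics/a5.png

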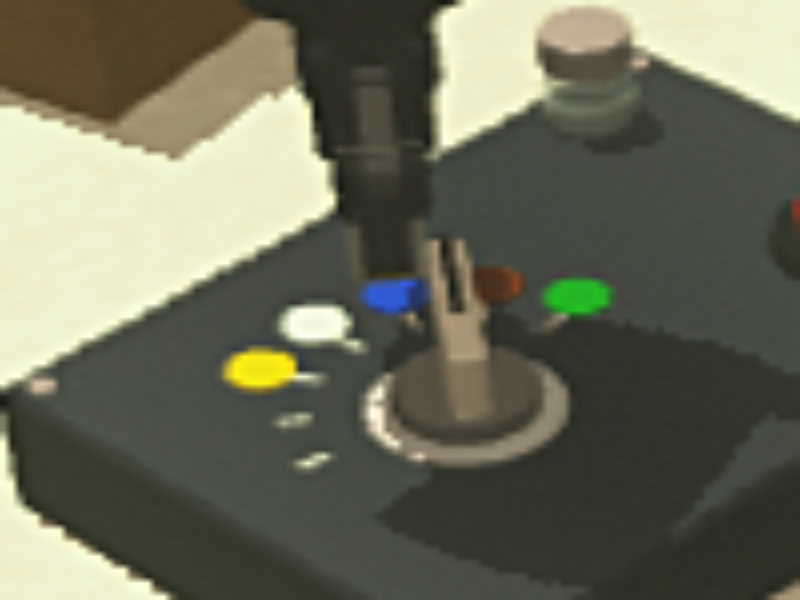

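move_arm(motion=[[[-3.3,1.4,0,0,0,0.088,0],[-6.7,2.5,0,0,0,0.175,0],[-10.2,3.2,0,0,0,0.263,0],[-13.7,3.7,0,0,0,0.35,0],[-17.2,3.8,0,0,0,0.437,0]]])

```text
t: 8.52
tcp_pos: [0.5692, 0.0971, 0.0669]
ee_rot: [0.0, 0.993, 0.12, 0.0]
ft_force: [0.5, -0.6, -1.1]
width: 0.0002
```

```bash
python3 - <<'E'
from h import *
b=r.read_camera('side');rows([lever(-76.5,.037,.017,.066)])
print(r.tip_of('side','selector_tip')[:2],r.sense()['ft_force'])
cv2.imwrite('pics/a6.png',cv2.resize(b[190:280,230:330,::-1],(800,600)))
E
```

```text
pos [0.5689 0.0969 0.0668] psi 13.5
[0.1 0.1 0.8] az 0.0
[{'location': [292.4, 224.0], 'conf': 0.62}] [0.7099557  0.57201199 0.73262137]
```

View pics/a6.png

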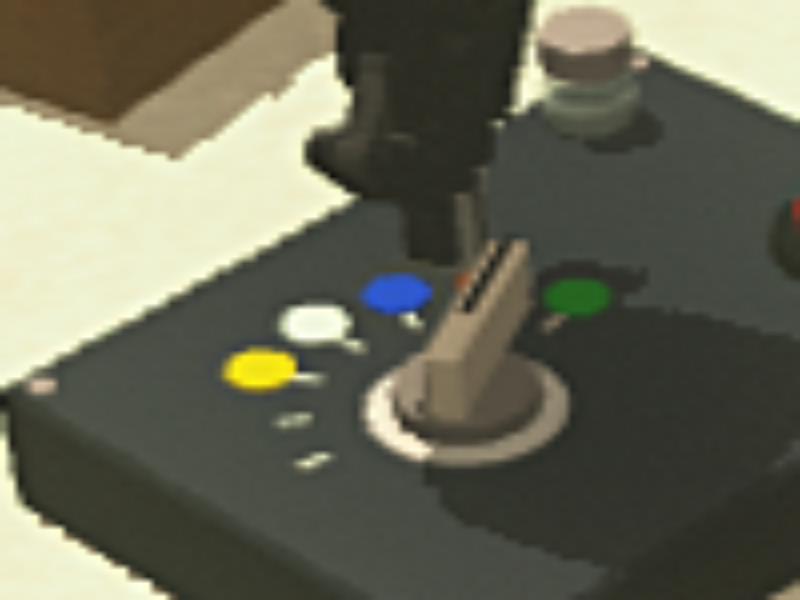

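```bash
python3 - <<'E'
from h import *
rows([lever(-76.5-i,.037,.017,.066) for i in range(1,9)],lever(-76.5,.037,.017,.066))
E
```

```text
pos [0.569  0.0968 0.066 ] psi 13.5
[-0.6  0.3  0. ] az 0.017
[-1.3  0.6  0. ] az 0.035
[-2.   0.8  0. ] az 0.052
[-2.6  1.1  0. ] az 0.07
[-3.3  1.3  0. ] az 0.087
[-4.   1.6  0. ] az 0.105
[-4.6  1.8  0. ] az 0.122
[-5.3  2.   0. ] az 0.14
```

move_arm(motion=[[[-0.6,0.3,0,0,0,0.017,0],[-1.3,0.6,0,0,0,0.035,0],[-2,0.8,0,0,0,0.052,0],[-2.6,1.1,0,0,0,0.07,0],[-2.6,1.1,0,0,0,0.07,0]]])

```text
t: 9.25
tcp_pos: [0.5669, 0.0952, 0.0668]
ee_rot: [-0.0, 0.996, 0.084, 0.0]
ft_force: [0.4, 0.3, -0.2]
width: 0.0004
```

```bash
python3 - <<'E'
from h import *
b=r.read_camera('side');rows([lever(-80.5,.037,.017,.066)])
print(r.tip_of('side','selector_tip')[:2],r.sense()['ft_force'])
cv2.imwrite('pics/a7.png',cv2.resize(b[190:280,230:330,::-1],(800,600)))
E
```

```text
pos [0.5669 0.0952 0.0668] psi 9.6
[-0.2  0.1  0.8] az 0.002
[{'location': [296.4, 223.9], 'conf': 0.88}, {'location': [332.3, 221.6], 'conf': 0.42}] [ 0.85137065  0.18166687 -0.42723069]
```

View pics/a7.png

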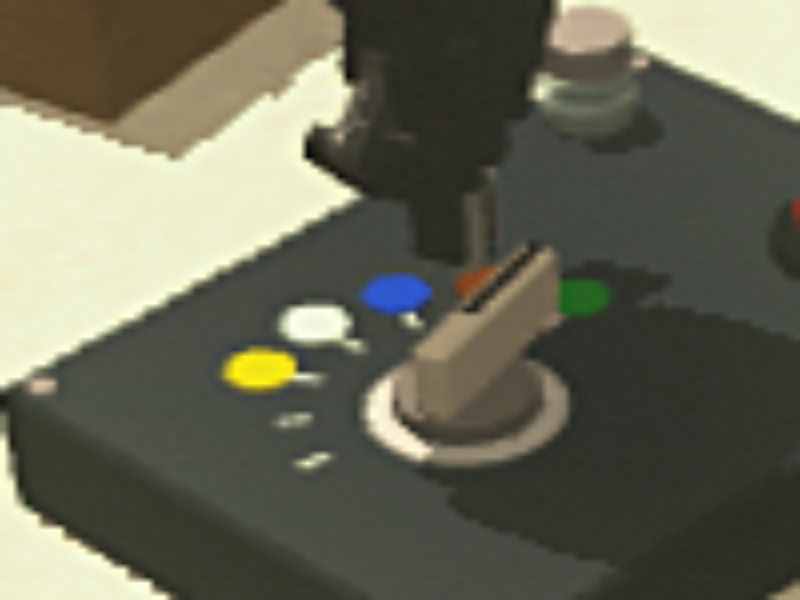

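move_arm(motion=[[[6,0,0,0,0,0,0],[12,0,0,0,0,0,0],[14,0,-25,0,0,0,0],[14,0,-55,0,0,0,0],[14,0,-70,0,0,0,0]]])

```text
t: 9.98
tcp_pos: [0.5814, 0.0977, 0.1383]
ee_rot: [-0.0, 0.996, 0.084, 0.001]
ft_force: [-0.3, 0.1, 0.2]
width: 0.0001
```

```bash
python3 - <<'E'
from h import *
r.read_camera('side');rows([[.493,.0012,.13,9.5],[.493,.0012,.095,9.5]])
E
```

```text
pos [0.5818 0.0977 0.1396] psi 9.6
[-103.7   80.3    9.6] az 0.002
[-103.7   80.3   44.6] az 0.002
```

move_arm(motion=[[[-35,27,0,0,0,0,0],[-70,54,0,0,0,0,0],[-104,80,0,0,0,0,0],[-104,80,25,0,0,0,0],[-104,80,45,0,0,0,0]]])

```text
t: 10.65
tcp_pos: [0.491, 0.0009, 0.0905]
ee_rot: [-0.0, 0.997, 0.083, -0.0]
ft_force: [0.6, 1.4, -0.4]
width: -0.0
```

```bash
python3 - <<'E'
from h import *
b=r.read_camera('side');a=r.read_camera('top');rows([[.493,.0012,.078,9.5]])
print(r.sense()['ft_force'])
for c in('side','top'): print(r.tip_of(c,'selector_tip')[:1],r.tip_of(c,'send_top')[:1])
f=lambda i:cv2.resize(i[:,:,::-1],(400,450),interpolation=cv2.INTER_CUBIC)
cv2.imwrite('pics/a8.png',np.hstack([f(b[180:270,270:350]),f(a[160:250,265:345])]))
E
```

```text
pos [0.4902 0.0013 0.0895] psi 9.6
[ 2.7  0.6 11.5] az 0.002
[-0.72542207 -0.04951673  0.02303155]
[{'location': [296.4, 226.6], 'conf': 0.59}] [{'location': [334.6, 222.2], 'conf': 0.49}]
[{'location': [298.2, 198.6], 'conf': 0.58}] [{'location': [284.4, 200.7], 'conf': 0.47}]
```

View pics/a8.png

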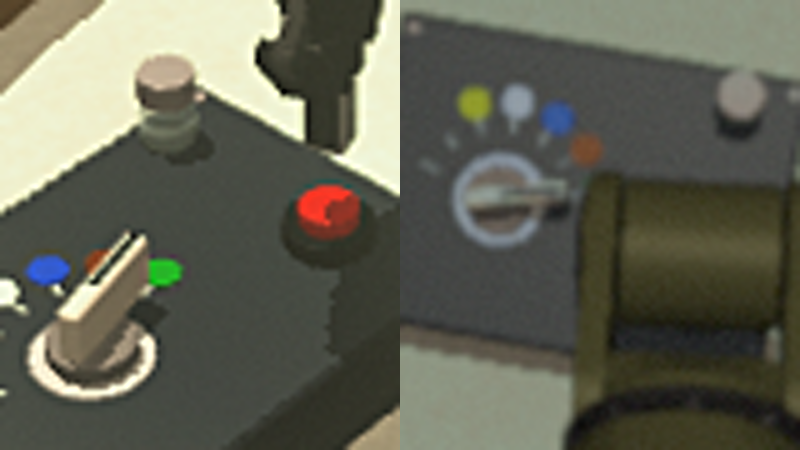

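move_arm(motion=[[[2.5,0,3,0,0,0,0],[2.5,0,6,0,0,0,0],[2.5,0,9,0,0,0,0],[2.5,0,12,0,0,0,0],[2.5,0,14,0,0,0,0]]])

```text
t: 11.58
tcp_pos: [0.4939, 0.0017, 0.0775]
ee_rot: [-0.0, 0.996, 0.084, -0.0]
ft_force: [0.5, -0.4, -0.7]
width: -0.0
```

move_arm(motion=[[[0,0,1,0,0,0,0],[0,0,2,0,0,0,0],[0,0,3,0,0,0,0],[0,0,4,0,0,0,0],[0,0,4,0,0,0,0]]])

```text
t: 12.2
tcp_pos: [0.494, 0.0017, 0.0737]
ee_rot: [0.0, 0.996, 0.084, -0.0]
ft_force: [0.0, 0.0, -0.3]
width: 0.0001
```

move_arm(motion=[[[0,0,1,0,0,0,0],[0,0,2,0,0,0,0],[0,0,3,0,0,0,0],[0,0,4,0,0,0,0],[0,0,4,0,0,0,0]]])

```text
t: 12.82
tcp_pos: [0.4939, 0.0017, 0.0697]
ee_rot: [-0.0, 0.996, 0.084, -0.0]
ft_force: [-0.6, 0.1, 0.8]
width: -0.0
```

move_arm(motion=[[[0,0,0.5,0,0,0,0],[0,0,1,0,0,0,0],[0,0,1.5,0,0,0,0],[0,0,2,0,0,0,0],[0,0,2,0,0,0,0]]])

```text
t: 13.45
tcp_pos: [0.494, 0.0017, 0.0678]
ee_rot: [-0.0, 0.996, 0.084, -0.0]
ft_force: [-0.2, 0.0, 0.5]
width: 0.0002
```

move_arm(motion=[[[0,0,0.5,0,0,0,0],[0,0,1,0,0,0,0],[0,0,1.5,0,0,0,0],[0,0,2,0,0,0,0],[0,0,2,0,0,0,0]]])

```text
t: 14.08
tcp_pos: [0.4939, 0.0017, 0.0657]
ee_rot: [-0.0, 0.996, 0.084, -0.0]
ft_force: [-0.2, -0.2, -0.7]
width: 0.0001
```

```bash
python3 - <<'E'
from h import *
for i in range(3):
    b=r.read_camera('side');s=r.sense();print(s['ft_force'].round(2),s['tcp_pos'].round(4))
cv2.imwrite('pics/a9.png',cv2.resize(b[180:250,300:370,::-1],(560,560),interpolation=cv2.INTER_CUBIC))
print(proj('side',s['tcp_pos']))
E
```

```text
[-1.08  0.09 -0.2 ] [0.4939 0.0017 0.0657]
[-0.13  0.44  0.71] [0.494  0.0017 0.0658]
[-0.8   0.16 -0.03] [0.494  0.0017 0.0658]
[334.81838375 223.7267362 ]
```

View pics/a9.png

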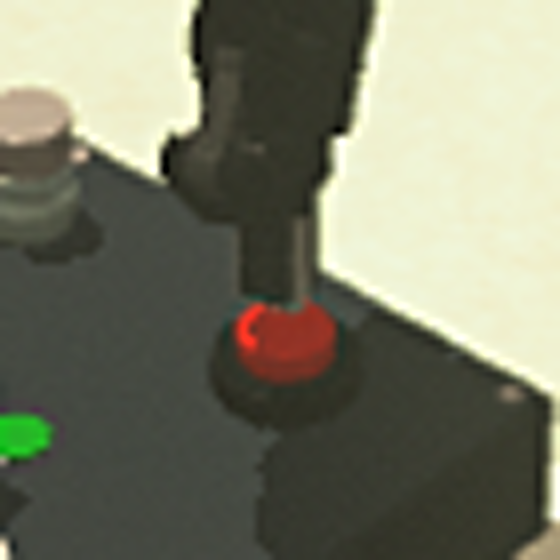

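move_arm(motion=[[[0,0,0.6,0,0,0,0],[0,0,1.2,0,0,0,0],[0,0,1.8,0,0,0,0],[0,0,2.4,0,0,0,0],[0,0,3,0,0,0,0]]])

```text
t: 14.85
tcp_pos: [0.494, 0.0017, 0.0627]
ee_rot: [0.0, 0.996, 0.084, 0.0]
ft_force: [-0.6, 0.2, 1.1]
width: -0.0
```

move_arm(motion=[[[0,0,0.5,0,0,0,0],[0,0,1,0,0,0,0],[0,0,1.5,0,0,0,0],[0,0,2,0,0,0,0],[0,0,2,0,0,0,0]]])

```text
t: 15.48
tcp_pos: [0.4939, 0.0017, 0.0607]
ee_rot: [-0.0, 0.996, 0.084, -0.0]
ft_force: [-0.5, -1.0, -1.3]
width: -0.0004
```

move_arm(motion=[[[0,0,0.5,0,0,0,0],[0,0,1,0,0,0,0],[0,0,1.5,0,0,0,0],[0,0,2,0,0,0,0],[0,0,2,0,0,0,0]]])

```text
t: 16.1
tcp_pos: [0.494, 0.0017, 0.0587]
ee_rot: [0.0, 0.996, 0.084, -0.0]
ft_force: [0.2, -0.6, -0.3]
width: 0.0003
```

```bash
python3 - <<'E'
from h import *
for i in range(3):
    b=r.read_camera('side');s=r.sense();print(s['ft_force'].round(2),s['tcp_pos'].round(4))
cv2.imwrite('pics/a10.png',cv2.resize(b[180:250,300:370,::-1],(560,560),interpolation=cv2.INTER_CUBIC))
E
```

```text
[ 0.1  -0.11  0.  ] [0.494  0.0017 0.0588]
[-0.66  0.37  0.22] [0.494  0.0017 0.0588]
[-0.02 -0.18 -0.84] [0.494  0.0017 0.0588]
```

move_arm(motion=[[[0,0,0.5,0,0,0,0],[0,0,1,0,0,0,0],[0,0,1.5,0,0,0,0],[0,0,2,0,0,0,0],[0,0,2,0,0,0,0]]])

```text
t: 16.88
tcp_pos: [0.494, 0.0017, 0.0567]
ee_rot: [0.0, 0.996, 0.084, -0.0]
ft_force: [0.2, -0.6, -0.5]
width: 0.0002
```

```bash
python3 - <<'E'
from h import *
f=[]
for i in range(4):
    b=r.read_camera('side');s=r.sense();f.append(s['ft_force'])
print(np.mean(f,0).round(2),s['tcp_pos'].round(4))
h=cv2.cvtColor(b,cv2.COLOR_RGB2HSV)
print(blobs('side',(315,195,360,250),b).get('red'))
for y in range(206,234): print(y,''.join('R' if (h[y,x,1]>130 and (h[y,x,0]<8 or h[y,x,0]>172) and h[y,x,2]>70) else ('#' if h[y,x,2]<70 else '.') for x in range(318,356)))
E
```

```text
[ 0.19 -0.   -0.22] [0.494  0.0018 0.0568]
(array([335.33, 223.01]), np.int32(67))
206 ...##################.................
207 ....#################.................
208 .....################.................
209 ......###############.................
210 .......############.#.................
211 ..........#########...................
212 ............#######...................
213 ............#######...................
214 ............#######..#................
215 ............######...#.#..............
216 ............#######..#..##............
217 ............#######..#....#...........
218 ............#######.........#.........
219 ............#######..RR....####.......
220 ..........#.R..###...RRR#########.....
221 .........##RRRRR....RRRR###########...
222 .........##RRRRRRRRRRRRR#############.
223 ........###.RRRRRRRRRRRR##############
224 ........###.RRRRRRRRRRRR##############
225 ........####RRRRRRRRRRR###############
226 ........#####RRRRRRRRR################
227 ........######..RRR..#################
228 ........##############################
229 .........#############################
230 .........#############################
231 ..........############################
232 ............##########################
233 ..............########################
```

move_arm(motion=[[[0,0,0.6,0,0,0,0],[0,0,1.2,0,0,0,0],[0,0,1.8,0,0,0,0],[0,0,2.4,0,0,0,0],[0,0,3,0,0,0,0]]])

```text
t: 17.7
tcp_pos: [0.494, 0.0017, 0.0538]
ee_rot: [-0.0, 0.996, 0.084, 0.0]
ft_force: [-1.0, 0.6, 2.1]
width: -0.0002
```

move_arm(motion=[[[0,0,0.5,0,0,0,0],[0,0,1,0,0,0,0],[0,0,1.5,0,0,0,0],[0,0,2,0,0,0,0],[0,0,2,0,0,0,0]]])

```text
t: 18.32
tcp_pos: [0.494, 0.0017, 0.0518]
ee_rot: [0.0, 0.996, 0.084, -0.0]
ft_force: [-1.3, 0.7, 4.2]
width: -0.0002
```

move_arm(motion=[[[0,0,0.5,0,0,0,0],[0,0,1,0,0,0,0],[0,0,1.5,0,0,0,0],[0,0,2,0,0,0,0],[0,0,2,0,0,0,0]]])

```text
t: 18.95
tcp_pos: [0.494, 0.0017, 0.0498]
ee_rot: [-0.0, 0.996, 0.084, 0.0]
ft_force: [-0.5, 0.5, 4.5]
width: -0.0001
```

```bash
python3 - <<'E'
from h import *
f=[]
for i in range(4):
    b=r.read_camera('side');s=r.sense();f.append(s['ft_force'])
print(np.mean(f,0).round(2),s['tcp_pos'].round(4),blobs('side',(315,195,360,250),b).get('red'))
E
```

```text
[-1.34  0.04  4.86] [0.494  0.0017 0.0498] (array([335.79, 224.3 ]), np.int32(43))
```

move_arm(motion=[[[0,0,0.4,0,0,0,0],[0,0,0.8,0,0,0,0],[0,0,1.2,0,0,0,0],[0,0,1.5,0,0,0,0],[0,0,1.5,0,0,0,0]]])

```text
t: 19.77
tcp_pos: [0.4941, 0.0017, 0.0493]
ee_rot: [0.0, 0.996, 0.084, 0.0]
ft_force: [-8.5, 0.5, 20.0]
width: 0.0006
```

Bottomed out (20 N, and the arm stopped moving down). Releasing.

move_arm(motion=[[[0,0,-3,0,0,0,0],[0,0,-10,0,0,0,0],[0,0,-25,0,0,0,0],[0,0,-50,0,0,0,0],[0,0,-80,0,0,0,0]]])

```text
t: 20.4
tcp_pos: [0.4937, 0.0018, 0.1295]
ee_rot: [-0.0, 0.996, 0.084, -0.0]
ft_force: [-0.4, 0.3, -0.2]
width: -0.0
```

move_arm(motion=[[[-20,40,0,0,0,0,0],[-40,80,0,0,0,0,0],[-60,120,0,0,0,0,0],[-80,160,0,0,0,0,0],[-80,160,0,0,0,0,0]]])

```text
t: 21.02
tcp_pos: [0.4411, -0.1714, 0.129]
ee_rot: [0.0, 0.997, 0.082, 0.0]
ft_force: [-0.6, 1.7, 1.2]
width: -0.0002
```

```bash
python3 - <<'E'
from h import *
a=r.read_camera('top');b=r.read_camera('side');s=r.sense();print(s['t'],s['tcp_pos'].round(3),s['ft_force'].round(2))
print(blobs('side',(315,195,360,250),b).get('red'),blobs('top',(300,160,350,240),a).get('red'))
for c in('side','top'):
    print(c,[[np.round(d['location'],1) for d in r.tip_of(c,n)[:1]] for n in('selector_tip','selector_axis','jar','send_top')])
    for k in(5,6):
        t=np.radians(63.5-25*k);print(k,proj(c,[AX[0]+.046*np.cos(t),AX[1]+.046*np.sin(t),.095]).round(1))
# dark line / lever direction in top view: bright pixels near the hub
g=cv2.cvtColor(a,cv2.COLOR_RGB2GRAY)
for y in range(188,212): print(y,' '.join('%3d'%v for v in g[y,274:312]))
E
```

```text
21.125 [ 0.442 -0.169  0.129] [-0.17  0.5  -0.  ]
(array([334.98, 220.85]), np.int32(87)) (array([324.55, 214.36]), np.int32(85))
side [[array([295. , 225.1])], [array([289.3, 239.8])], [array([301.2, 207.6])], [array([320.9, 353.7])]]
5 [289.2 224.7]
6 [297.4 226. ]
top [[array([295.5, 197.3])], [array([286. , 200.4])], [array([334.7, 181.7])], [array([333.4, 182.5])]]
5 [296.  191.2]
6 [297.9 197.2]
188  92 107  90  74  73  72  71  74  73  74  68  72  72  73  73  74  76  77  89 101  93  77  73  76  74  82  84  84  85  85  84  82  77  76  76  77  79  78
189  78  93  84  73  73  69  72  74  70  74  77  77  74  71  72  71  73  74  82  87  78  77  74  75  76  80  84  83  86  85  86  82  77  73  78  77  79  75
190  73  76  75  74  71  70  74  76  85  96 105 101  99  92  84  78  72  70  75  75  75  74  73  77  81  86  86  84  88  85  83  81  79  75  78  77  75  77
191  73  69  73  71  72  80 101 108 125 134 137 137 134 131 121 104  87  73  74  70  74  77  78  83  86  92  89  84  81  81  79  75  75  78  77  76  74  78
192  70  71  70  70  81 107 133 139 143 135 136 139 139 145 145 137 119
[... 2348 characters left out ...]
  72  76  73  73  73  73  73  75  73  75  75  75  74  74  73  75  72  74  74
208  72  70  71  66  73  77  91 114 125 127 127 125 124 118 105  96  81  72  68  72  73  74  72  72  74  73  76  75  74  74  74  74  72  76  75  77  74  75
209  70  70  69  68  68  70  73  76  89  96  94  92  90  85  76  74  71  70  73  72  72  73  75  74  74  73  73  74  77  74  73  73  75  76  74  76  73  73
210  68  72  71  70  70  72  70  70  70  74  74  72  71  73  69  72  71  72  74  73  72  72  72  73  77  73  73  73  74  77  75  77  73  73  74  76  76  75
211  70  73  68  70  71  71  68  69  72  70  71  72  70  69  71  70  71  73  73  70  71  73  73  75  73  73  74  76  72  73  75  73  75  73  75  73  74  74
```

```bash
python3 -c "
from cell import r
print(r.sign_off(),r.sense()['t'])"
```

```text
the job is handed in; nothing more can be done
the job is handed in; nothing more can be done
```

The lever now points at the green disc, the red button has been pressed fully and is back up, and the job was handed in at about 21 s. The green disc was at the seventh and last stop. I pushed the lever six stops clockwise from the first with the shut fingertips, one stop at a time, and it snapped into the green stop. I then pressed the button until it stopped moving, at about 20 N, and moved the arm clear.

**Last checks:**
- **Lever:** the top picture shows its end at about (297, 197.5). The green stop should be at (297.9, 197.2), and the brown one at (296, 191). The network's estimates were 2 to 3 px off, but nearer green in both views.
- **Button:** it is back at its starting pixels in both views, to within 0.5 px.
- **Jar:** it is within about 2 px of where it was, which is within the network's error.
- **Robot:** it is touching nothing.

**What disagreed or went unchecked:**
- **Fingertip height:** contact on the button showed the fingertips about 15 mm higher than the reported tool point. I felt for the button in small steps.
- **Sixth click:** 15° of push left the lever about half-way, so I pushed 4° more. At some earlier stops it was probably resting against the finger half-way between stops until the next push. I inferred the click count from the pictures and did not measure it.
- **Button network:** after the press it reported wrong places for the button, so I used the red colour centroid instead.
- **Other bench items:** I did not re-measure the coach, loco, screwdriver, wallet and cup. The arm never went low near them.
- **Pictures:** I reached the 12-picture viewing limit, so the last checks are numbers only.

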